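# Dial a lockout padlock open and present it

## Task

Get the red combination padlock ready to hand over: turn its dial, feeling the clicks, until the yellow pointer sits in the notch at the white arrow on the lock, then pull the shackle open. Lift the open lock out of its yellow dock by the shackle and finish still holding it in the gripper, roughly level and at rest, its underside at least 10 cm above the worktop, over the middle of the mint-green tray. Do not knock the tray, the petri dish, the dropper bottle or the tally counter about.

Things in the scene. Friction and masses are not known exactly. Their poses are not given: they have to be found in the camera images.
- lock: loose red padlock, 0.25 to 0.6 kg with all its parts, a flat block 136 (own x) x 60 (own y) x 34 mm high lying flat in the dock with its z up; origin at the centre of its underside. On its top, at own x = -36 mm, sits the dial; at own x = +46 mm the shackle stands up. Its centre of mass lies near own x = +35 mm
- dial_grip (a point): point on the dial's upright axis, 24 mm above the lock's top (6 mm below the knob's top): TCP here leaves the fingertips 5 mm above the lock. The knob is black, round, fluted, 37 mm across, to be gripped at any yaw; below it a skirt 51 mm across, 4 mm high. Fingers opened to 55 mm clear the shackle
- dial (a joint): dial angle, rad, -3 to 3, grows anticlockwise seen from above. 0 = yellow pointer at the white arrow (along the lock's +x, towards the shackle): the opening notch. A sprung detent clicks every 0.524 rad (about 0.1 N m) and draws the released dial to the nearest click. Starts 1 to 3 clicks positive: turn it clockwise. The shackle is free only within 0.15 rad of 0, else blocked
- shackle_bow (a point): middle of the steel shackle's horizontal bow, on the bar's centre line, 32 mm above the lock's top when shut. Round bar 10 mm thick, the bow runs along the lock's y (legs 40 mm apart): pinch it along the lock's x; TCP here leaves the fingertips 13 mm above the lock. Fingers opened to 50 mm or less clear the dial, 82 mm away
- shackle (a joint): how far the shackle is drawn out of the lock, m: 0 shut, 0.018 fully open at its stop (it cannot come out). Pulls straight up (the lock's z) against about 2 N; hanging by its shackle the lock stays open
- dock: yellow dock fixed to the worktop, 152 (own x) x 76 x 22 mm with a small screwed ear at each end (188 mm over the ears); its floor is 8 mm thick, walls 6 mm; the lock lies in it, axes aligned, 2 mm clear all round and 14 mm deep. Origin at the centre of its underside
- tray: loose shallow mint-green tray, 147 (own x) x 212 (own y) x 20 mm; origin at the centre of its underside, on the worktop
- petri: petri dish, 60 mm across, 15 mm high, a bystander; origin at the centre of its underside
- dropper: small white dropper bottle with black top and yellow label, 33 mm across, 93 mm high, a bystander; origin at the centre of its underside
- counter: round white hand tally counter, 57x70x21 mm, a bystander; origin at the centre of its underside
Things that resemble listed ones, but are neither listed nor needed, are in the scene too. There is more than one size of the dock; the job needs the larger.

How it is judged:
By the outcome, as a careful person would: the job done as asked, in the order asked, and still so for the second after the job is handed in, while the arm keeps its last pose, push and grip.
It also fails if it takes over 58 s, if anything falls off the work surface, if the arm or the gripper's body presses on something with over 40 N, if the wrist force passes 120 N, or if a joint passes its speed limit or range.

## Robot

A 6-joint arm with a two-finger parallel gripper is mounted at the origin on a cart in front of the work surface, level with it; the furniture and walls round the work are solid. World frame = base frame: x ahead of the robot, y to its left, z up, the work surface at z = 0. Lengths are in m, angles in rad, forces in N, time in s.
With the tool pointing down it reaches from about 0.3 to 0.75 m from the base axis. Payload 8.5 kg.
Tool frame: the origin (TCP) lies between the finger pads, 19 mm behind the fingertips; this is the grasp point; z points along the fingers, y is the line along which they close (so a half turn about z gives the same grasp; the last joint's range is limited). The gripper opens to 88 mm and grips with 3 to 60 N. Pads are 18 mm wide; open, the fingers measure 123 mm over their backs; the gripper's body (75 mm by 187 mm) begins 45 mm behind the grasp point.
Start: joints at [-1.531, 0.381, 1.297, -0, 1.464, -0.215], TCP at [0.139, -0.532, 0.257] pointing down, gripper open.
Joint ranges: [-3.11, 3.11], [-0.89, 2.33], [0.22, 2.48], [-1.42, 4.56], [0.17, 2.85], [-2.88, 2.88]. Speed limits (rad/s): [2.39, 2.39, 3.14, 3.14, 3.14, 3.14].

## Interface

Orientations are given as a 3x3 rotation matrix whose columns are the frame's x, y, z axes.
In Python, from workcell import r, imaging gives the robot as it stands.
- The arm moves only by the tool drive_tool, never from a script. Its argument "moves" is a list of rows, each a list of 7 numbers: the opening, from 0 (shut) to 1 (fully open), then the shift along the tool's x, y, z in units of 1 m (1.0 is 1 m), then the turn, a rotation vector about the tool's x, y, z in units of 360 degrees (1.0 is 360 degrees). A call has exactly 5 rows; each row is the pose to reach, as a shift and turn from the pose commanded when the call began, along the tool's axes at that moment, turning the shorter way round; what a row does not reach only later rows make up. A row lasts 1/12 s, in which the tool goes at most 41.7 mm and 7.16 degrees, less where a joint would pass 70% of its speed; a pose out of reach is approached as far as the arm can. A call with a number of a shift or a turn outside -1 to 1 is refused whole. A call with a gripper value outside its range is refused whole. The fingers move at their own pace and stop on an object; "force" is the grip in N (left out, the last holds). Time passes only in rows, so rows that repeat a pose let the fingers close, or fill a call up. It gives the time, the measured TCP pose, the force, the opening and the grip force at its end, in the units of the state.
- r.sense(): the state, without advancing time (a new reading comes with each control period).
- imaging.read_camera(name): name is "scene" or "top" or "wrist"; returns (picture, depth): 420x560x3 uint8, blue, green, red; 420x560 float32, m along the optical axis (not along the pixel's ray), 0 where there is no reading.
- imaging.calibration(name): a dict with "camera_matrix" (3x3 intrinsics, pixels), "R" (3x3) and "t" (3): a world point X has camera coordinates R X + t. Camera axes: x right, y down, z forward; pixel columns grow to the right and rows downward; lengths in m; the calibration is good to about 2 mm. The wrist camera is an equidistant fisheye: a pixel r from the principal point sees the ray r / f radians off the axis. A picture is of the moment at which its call begins: read the wrist's pose just before it. calibration takes no time and is no camera call; for the wrist camera it gives the pose at the moment of the call.
- r.close_job(): hands the job in; it is judged then, once.
The state is a dict: "clock": time; "joint_pos": joint angles; "qvel": joint speeds; "effort": joint torques, N m; "tool_pos": TCP position; "eef_rot": TCP orientation; "ft_force": force on the tool from outside, world axes, zero at the start; "wrist_torque": the same for the moment, N m; "opening": opening from 0.0 (shut) to 1.0 (fully open); "grasp_force": force on a finger pad.
Only numpy, scipy, OpenCV 4.12 (cv2) and the standard library are available. Lean on these libraries where they do the work, as an engineer would, in place of code of your own. Each camera call takes 0.05 s, during which the arm holds its last target. There are 200 camera calls.

## Working session

There is one attempt and no reset: what is moved stays moved. The work goes in short steps, Python scripts to look and compute and a tool call to move; the robot and the scene stay as the last step left them, time stands still between calls to the robot, and variables do not carry over. Pictures are saved under pics/ and viewed, at most 10 in all, crops included, and the job is handed in when it is done.

Besides the shell and the picture viewer there is one more tool, called after "Call:" as a command line: name --pt "numbers of a row" for each row, then --argument value for the rest. drive_tool: Moves the arm, as the interface text tells. Shifts and turns lie within -1 to 1; 1 stands for 1 m of shift or 360 degrees of turn. Its arguments: {"type":"object","properties":{"moves":{"type":"array","items":{"type":"array","items":{"type":"number"}}},"force":{"type":"number"}},"required":["moves"]}

```bash
mkdir -p pics; ls
python3 - <<'E'
from workcell import r, imaging
import cv2,numpy as np
s=r.sense();print(s['clock'],s['tool_pos'],s['eef_rot'],s['opening'])
for n in ['scene','top']:
    p,d=imaging.read_camera(n);c=imaging.calibration(n)
    cv2.imwrite(f'pics/{n}1.png',p);np.savez(f'{n}1.npz',p=p,d=d,K=c['camera_matrix'],R=c['R'],t=c['t'])
    print(n,c)
E
```

```text
pics
0.0 [ 0.13864084 -0.53196521  0.25682236] [[ 9.67696005e-01  2.52119892e-01 -3.45524661e-05]
 [ 2.52119658e-01 -9.67694903e-01  1.50080214e-03]
 [ 3.44945827e-04 -1.46103159e-03 -9.99998873e-01]] 1.0001192321515682
scene {'camera_matrix': array([[517.69353879,   0.        , 283.93685541],
       [  0.        , 517.69353879, 204.95642884],
       [  0.        ,   0.        ,   1.        ]]), 'R': array([[-0.90553465, -0.42420884, -0.00733886],
       [-0.2924944 ,  0.63671442, -0.71347164],
       [ 0.30733374, -0.64392671, -0.70064568]]), 't': array([0.54181654, 0.2302728 , 1.00946994])}
top {'camera_matrix': array([[485.35306562,   0.        , 277.97748964],
       [  0.        , 485.35306562, 202.85842232],
       [  0.        ,   0.        ,   1.        ]]), 'R': array([[ 8.97184753e-04, -9.99968018e-01,  7.94722737e-03],
       [-9.95430570e-01, -1.65189015e-03, -9.54738248e-02],
       [ 9.54838993e-02, -7.82525541e-03, -9.95400216e-01]]), 't': array([-0.01090802,  0.63349196,  1.06896714])}
```

View pics/top1.png

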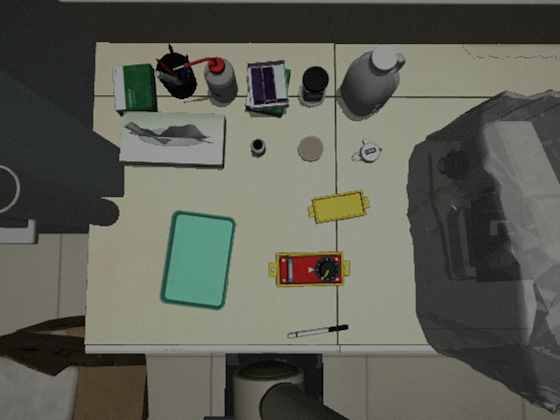

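View pics/scene1.png

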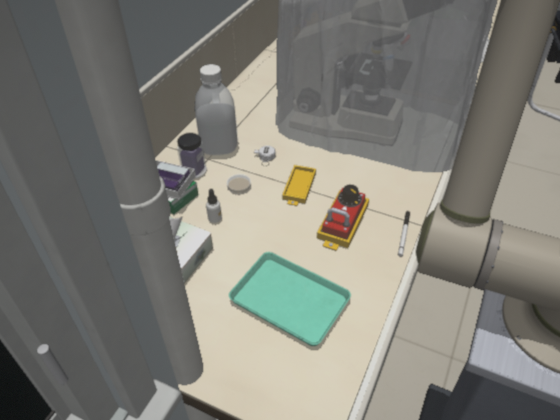

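Top view: the lock is in the larger yellow dock at (310,269), with its dial at (326,269) and shackle at (291,269). The smaller empty dock at (339,207) is the lookalike. The tray is at (199,259), the petri dish at (311,149), the dropper at (258,146), the counter at (369,153) and a pen at (318,330). The scene view agrees: lock (345,215), tray (290,298).

Candidates for the dock are (310,269), large and holding the red lock, and (339,207), small and empty. I choose the first.

```bash
cat > h.py <<'E'
import numpy as np,cv2
def load(n): return np.load(n+'.npz')
def ray(c,uv):
    d=c['R'].T@np.linalg.inv(c['K'])@np.array([uv[0],uv[1],1.]); o=-c['R'].T@c['t']; return o,d
def plane(c,uv,z):
    o,d=ray(c,uv); return o+d*(z-o[2])/d[2]
def tri(c1,u1,c2,u2):
    o1,d1=ray(c1,u1);o2,d2=ray(c2,u2)
    k=np.linalg.lstsq(np.c_[d1,-d2],o2-o1,rcond=None)[0]
    a,b=o1+k[0]*d1,o2+k[1]*d2; return (a+b)/2,np.linalg.norm(a-b)
def mask(p,lo,hi):
    m=cv2.inRange(cv2.cvtColor(p,cv2.COLOR_BGR2HSV),lo,hi); return m
def blobs(m,amin=60):
    cs,_=cv2.findContours(m,cv2.RETR_EXTERNAL,cv2.CHAIN_APPROX_NONE)
    return sorted([c for c in cs if cv2.contourArea(c)>amin],key=cv2.contourArea,reverse=True)
E
python3 - <<'E'
from h import *
T,S=load('top1'),load('scene1')
col={'red':((0,150,80),(8,255,255)),'yel':((20,140,80),(32,255,255)),'mint':((70,70,60),(90,255,255))}
for n,c in (('top',T),('scene',S)):
    for k,(lo,hi) in col.items():
        for b in blobs(mask(c['p'],lo,hi)):
            print(n,k,cv2.contourArea(b),np.round(cv2.minAreaRect(b)[0],1),np.round(cv2.minAreaRect(b)[1],1),round(cv2.minAreaRect(b)[2],1))
            if n=='top':
                z={'red':.042,'yel':.022,'mint':.02}[k]
                P=np.array([plane(c,q,z)[:2] for q in cv2.boxPoints(cv2.minAreaRect(b))]); print('  ctr',P.mean(0).round(4),'corners',P.round(3).tolist(), 'sides',np.linalg.norm(P[1]-P[0]),np.linalg.norm(P[2]-P[1]))
a=cv2.resize(T['p'][235:305,255:365],None,fx=5,fy=5,interpolation=cv2.INTER_CUBIC)
b=cv2.resize(S['p'][170:260,305:385],None,fx=4,fy=4,interpolation=cv2.INTER_CUBIC)
o=np.zeros((720,560,3),np.uint8);o[:350,:550]=a;o[355:355+360,:320]=b
cv2.imwrite('pics/crop1.png',cv2.resize(o,(466,600)))
E
```

```text
top red 501.0 [307.5 269. ] [26. 29.] 90.0
  ctr [ 0.4855 -0.0755] corners [[0.514, -0.043], [0.514, -0.108], [0.457, -0.107], [0.457, -0.043]] sides 0.06437425419944749 0.057073007979776144
top red 97.5 [283.5 269.5] [25.2  5.9] 87.7
  ctr [ 0.4843 -0.0224] corners [[0.512, -0.015], [0.512, -0.028], [0.457, -0.03], [0.456, -0.017]] sides 0.013118093414367626 0.05522762103494943
top red 80.0 [217.7  65. ] [10.6 13.8] 24.0
  ctr [0.951 0.129] corners [[0.941, 0.146], [0.971, 0.134], [0.961, 0.112], [0.931, 0.124]] sides 0.03255376019496929 0.024528032665524856
top yel 2270.5 [309.1 269. ] [33.2 80.1] 88.9
  ctr [ 0.4849 -0.0805] corners [[0.52, 0.011], [0.524, -0.171], [0.45, -0.171], [0.446, 0.009]] sides 0.18120544257657137 0.07423463153664489
top yel 1264.0 [338.  206.5] [25.3 60.3] 80.5
  ctr [ 0.6263 -0.1473] corners [[0.643, -0.075], [0.666, -0.211], [0.609, -0.22], [0.586, -0.084]] sides 0.13850749221354372 0.057993816615036546
top mint 5845.0 [197.3 259.8] [64.8 94.3] 8.1
  ctr [0.5059 0.1718] corners [[0.411, 0.257], [0.621, 0.232], [0.6, 0.085], [0.391, 0.113]] sides 0.21128039249073804 0.14773992667111266
scene red 81.5 [350.9 212.7] [ 9.3 18.8] 24.0
scene red 81.0 [335.7 226. ] [25.4  6. ] 17.4
scene yel 671.0 [299.1 182.2] [22.6 35.2] 20.6
scene yel 190.0 [343.1 216.3] [32.7 51.9] 25.6
scene mint 6116.0 [289.3 295.4] [106.2  65.4] 29.1
```

View pics/crop1.png

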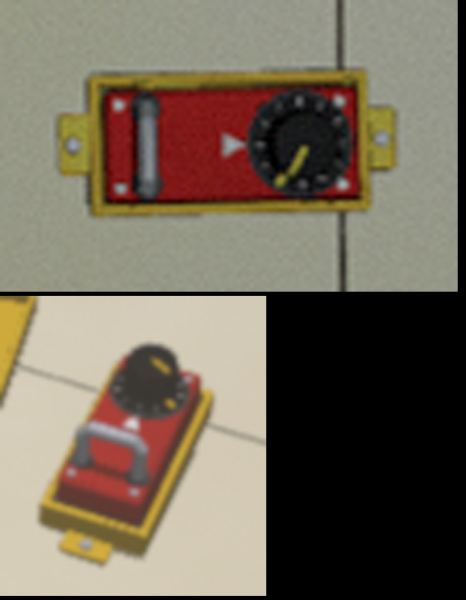

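The crop confirms the red lock, with its shackle left (+x is about world +y) and the dial right. The yellow pointer runs from (304,148) to (280,182) in the crop, roughly 60° anticlockwise from the arrow, so about 2 clicks. Next I check how close the covered object on the right comes to the arm's path.

Run:
```python
from h import *
T,S=load('top1'),load('scene1')
def cloud(c):
    v,u=np.nonzero(c['d']>0); d=c['d'][v,u]
    X=(np.linalg.inv(c['K'])@np.c_[u,v,np.ones(len(u))].T)*d
    return (c['R'].T@(X-c['t'][:,None])).T
for c in (T,S):
    P=cloud(c); m=(P[:,2]>.06)&(P[:,1]<-.2)&(P[:,1]>-.9)&(P[:,0]>.1)&(P[:,0]<1); Q=P[m]
    rr=np.hypot(Q[:,0],Q[:,1]); an=np.degrees(np.arctan2(Q[:,1],Q[:,0]))
    for a in range(-90,-10,10):
        k=(an>a)&(an<a+10)
        if k.sum()>5: print(a,k.sum(),'rmin',np.percentile(rr[k],1).round(3),'zmax',Q[k,2].max().round(3))
# triangulate ear/dock & tray centres
print('tray tri',tri(T,(197.3,259.8),S,(289.3,295.4)))
```

```text
-60 127 rmin 0.48 zmax 0.46
-50 5792 rmin 0.479 zmax 0.482
-40 17921 rmin 0.51 zmax 0.483
-30 13993 rmin 0.644 zmax 0.443
-20 1349 rmin 0.865 zmax 0.236
-80 522 rmin 0.464 zmax 0.349
-70 60 rmin 0.622 zmax 0.374
-60 1024 rmin 0.48 zmax 0.437
-50 5838 rmin 0.477 zmax 0.445
-40 10673 rmin 0.506 zmax 0.442
-30 10408 rmin 0.642 zmax 0.416
-20 504 rmin 0.864 zmax 0.234
tray tri (array([0.50509941, 0.17283083, 0.01442778]), np.float64(0.00040276150264031735))
```

Call:
drive_tool --pt "1 0 -0.04 0 0 0 0" --pt "1 0 -0.08 0 0 0 0" --pt "1 0 -0.12 0 0 0 0" --pt "1 0 -0.16 0 0 0 0" --pt "1 0 -0.2 0 0 0 0"

```text
clock: 0.52
tool_pos: [0.088, -0.3366, 0.2569]
eef_rot: [[0.968, 0.252, -0.0], [0.252, -0.968, 0.001], [0.0, -0.001, -1.0]]
ft_force: [-0.3, 0.6, 0.8]
opening: 1.001
grasp_force: 0.0
```

Call:
drive_tool --pt "1 0.032 -0.014 0 0 0 0" --pt "1 0.064 -0.028 0 0 0 0" --pt "1 0.096 -0.042 0 0 0 0" --pt "1 0.128 -0.055 0 0 0 0" --pt "1 0.16 -0.069 0 0 0 0"

```text
clock: 0.93
tool_pos: [0.2264, -0.2303, 0.2575]
eef_rot: [[0.968, 0.251, 0.0], [0.251, -0.968, -0.0], [0.0, 0.0, -1.0]]
ft_force: [-0.2, -1.1, -0.1]
opening: 1.002
grasp_force: 0.0
```

Call:
drive_tool --pt "1 0.025 -0.02 0 0 0 0" --pt "1 0.05 -0.045 0 0 0 0" --pt "1 0.08 -0.07 0 0 0 0" --pt "1 0.11 -0.095 0 0 0 0" --pt "1 0.14 -0.12 0 0 0 0"

```text
clock: 1.35
tool_pos: [0.3314, -0.0782, 0.2575]
eef_rot: [[0.968, 0.252, 0.0], [0.252, -0.968, -0.0], [0.0, 0.0, -1.0]]
ft_force: [-0.3, -1.6, -0.1]
opening: 1.003
grasp_force: 0.0
```

Call:
drive_tool --pt "0.9 0.03 0.01 0 0 0 -0.019" --pt "0.8 0.06 0.02 0 0 0 -0.038" --pt "0.7 0.09 0.03 0 0 0 -0.057" --pt "0.65 0.115 0.04 0 0 0 -0.076" --pt "0.625 0.136 0.048 0 0 0 -0.095"

```text
clock: 1.77
tool_pos: [0.4763, -0.0921, 0.2569]
eef_rot: [[0.654, 0.757, -0.001], [0.757, -0.654, 0.0], [-0.0, -0.001, -1.0]]
ft_force: [-0.4, 0.1, -0.0]
opening: 0.649
grasp_force: 0.0
```

Call:
drive_tool --pt "0.625 0 0 0 0 0 -0.017" --pt "0.625 0 0 0 0 0 -0.034" --pt "0.625 0 0 0 0 0 -0.034" --pt "0.625 0 0 0 0 0 -0.034" --pt "0.625 0 0 0 0 0 -0.034"

```text
clock: 2.18
tool_pos: [0.4744, -0.0923, 0.2574]
eef_rot: [[0.487, 0.873, -0.0], [0.873, -0.487, 0.0], [-0.0, -0.0, -1.0]]
ft_force: [-0.5, 0.2, -0.2]
opening: 0.623
grasp_force: 0.0
```

Run:
```python
from workcell import r, imaging
import cv2,numpy as np
s=r.sense();print(s['clock'],s['tool_pos'],s['eef_rot'].round(3) if hasattr(s['eef_rot'],'round') else s['eef_rot'],s['opening'],s['joint_pos'])
c=imaging.calibration('wrist');p,d=imaging.read_camera('wrist')
cv2.imwrite('pics/w1.png',p);np.savez('w1.npz',p=p,d=d,K=c['camera_matrix'],R=c['R'],t=c['t'])
print(c, -np.array(c['R']).T@c['t'])
```

```text
2.1833 [ 0.47440935 -0.0923187   0.25743979] [[ 0.487  0.873 -0.   ]
 [ 0.873 -0.487  0.   ]
 [-0.    -0.    -1.   ]] 0.6227412715777384 [-4.37772462e-01  2.63721685e-01  1.47388630e+00  7.73154221e-07
  1.40411255e+00  7.08792311e-02]
{'camera_matrix': array([[325.1922621 ,   0.        , 279.49321285],
       [  0.        , 325.1922621 , 211.13722075],
       [  0.        ,   0.        ,   1.        ]]), 'R': array([[ 8.73914427e-01, -4.86079755e-01,  2.14891323e-04],
       [-4.59573304e-01, -8.26114777e-01,  3.26077833e-01],
       [-1.58322309e-01, -2.85062881e-01, -9.45342901e-01]]), 't': array([-0.45878708,  0.09693054,  0.44132996])} [ 0.51535971 -0.01712457  0.38569984]
```

View pics/w1.png

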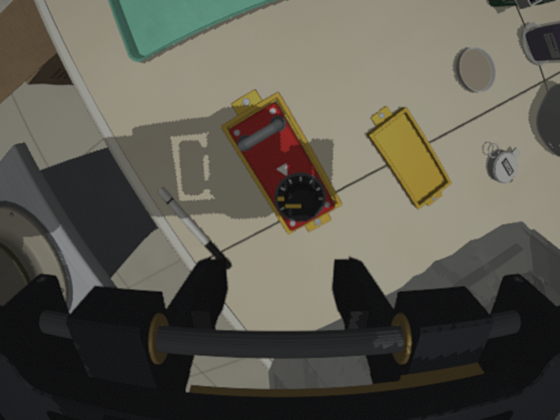

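Wrist view: dial at about (299,196) with the pointer at (285,202), shackle bow at (263,134), white arrow at (283,170), and the lock's corner dots near (238,138), (277,111), (291,226), (327,205). The small dock at (408,157) is clearly the decoy. I'll triangulate the features between the top and wrist views.

```bash
cat >> h.py <<'E'
def wray(c,uv):
    q=cv2.fisheye.undistortPoints(np.array([[uv]],float),c['K'],np.zeros(4))[0,0]
    return -c['R'].T@c['t'], c['R'].T@np.array([q[0],q[1],1.])
def meet(a,b):
    (o1,d1),(o2,d2)=a,b
    k=np.linalg.lstsq(np.c_[d1,-d2],o2-o1,rcond=None)[0]
    A,B=o1+k[0]*d1,o2+k[1]*d2; return (A+B)/2,np.linalg.norm(A-B)
def at(rd,z): o,d=rd; return o+d*(z-o[2])/d[2]
def dot(p,uv,w=4):
    u,v=np.round(uv).astype(int); hsv=cv2.cvtColor(p,cv2.COLOR_BGR2HSV)[v-w:v+w+1,u-w:u+w+1].astype(float)
    g=hsv[...,2]*(255-hsv[...,1]); g=np.clip(g-np.percentile(g,70),0,None); yy,xx=np.mgrid[-w:w+1,-w:w+1]
    return np.array([u+(g*xx).sum()/g.sum(),v+(g*yy).sum()/g.sum()])
E
python3 - <<'E'
from h import *
T,W=load('top1'),load('w1')
ts=[(283.6,260),(284.1,280.2),(336.7,259),(337.2,279.2),(311,269.7)]
ws=[(277,111),(238,138),(327,205),(291,226),(283,170)]
for a,b in zip(ts,ws):
    w=2 if a!=ts[4] else 3
    ra,rb=dot(T['p'],a,w),dot(W['p'],b,w+1)
    P,e=meet(ray(T,ra),wray(W,rb)); print(ra.round(1),rb.round(1),P.round(4),round(e,4),at(wray(W,rb),.042)[:2].round(4),at(ray(T,ra),.042)[:2].round(4))
p=W['p'][85:245,215:355];cv2.imwrite('pics/w1c.png',cv2.resize(p,None,fx=4,fy=3.75*4/3.75,interpolation=cv2.INTER_CUBIC)[:600])
h=cv2.cvtColor(W['p'],cv2.COLOR_BGR2HSV)
# dark dial mask in wrist
m=cv2.inRange(h,(0,0,0),(179,255,70)); m[:160]=0;m[235:]=0;m[:,:265]=0;m[:,335:]=0
for b in blobs(cv2.morphologyEx(m,cv2.MORPH_CLOSE,np.ones((5,5))))[:2]: print('dark',cv2.fitEllipse(b),cv2.contourArea(b))
E
```

```text
[283.  259.7] [274.4 110.4] [ 0.5045 -0.0226 -0.0433] 0.0012 [ 0.5071 -0.0213] [ 0.5058 -0.0213]
[283.6 279.8] [238.1 137.1] [ 0.4636 -0.0242  0.0666] 0.0042 [ 0.4598 -0.027 ] [ 0.4619 -0.0226]
[336.1 258.7] [326.3 204.9] [ 0.5077 -0.1387  0.0451] 0.0009 [ 0.5072 -0.1397] [ 0.5081 -0.1391]
[336.9 278.8] [292.1 223.8] [ 0.464  -0.1397  0.0461] 0.0009 [ 0.4629 -0.141 ] [ 0.4641 -0.1404]
[310.1 269.3] [285.  167.2] [ 0.485  -0.0829  0.0248] 0.0019 [ 0.4873 -0.08  ] [ 0.4848 -0.0813]
dark ((299.7855224609375, 195.72496032714844), (48.13930892944336, 61.12604522705078), 83.13685607910156) 2091.0
```

View pics/w1c.png

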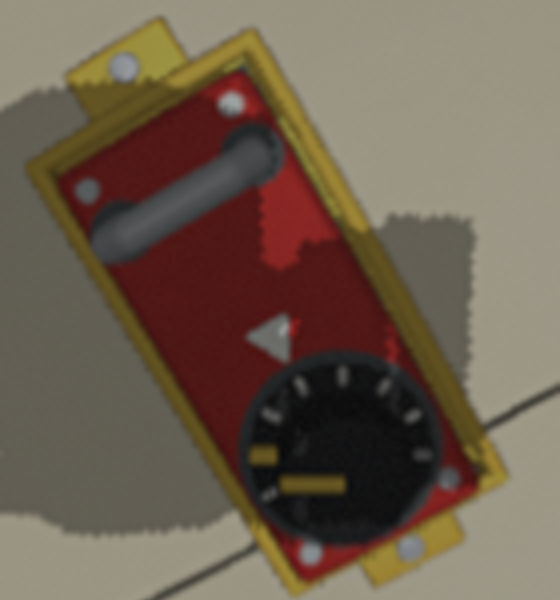

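Crop: pointer bar (280–345,484) and skirt mark (262,455) both point left; the lock's +x runs from screw (411,548) to screw (123,68). The pointer is therefore about 60° anticlockwise, which is 2 clicks. Dots at (231,103), (87,190), (448,479), (311,553); bow from (110,243) to (255,152). I'll refine with these.

Run:
```python
from h import *
T,W=load('top1'),load('w1')
w=lambda x,y:(215+(x+.5)/4-.5,85+(y+.5)/4-.5)
t=lambda x,y:(255+x/4.16,235+y/4.16)
F={'d++':(t(119,104),w(231,103)),'d+-':(t(121,188),w(87,190)),'d-+':(t(340,100),w(448,479)),'d--':(t(342,184),w(311,553)),
'ear+':(t(73,145),w(123,68)),'ear-':(t(381,139),w(411,548)),'bow':(t(148,145),w(182,197)),'knobptr_in':(t(304,148),w(345,484)),'skirt':(t(300,144),w(340,447))}
R={}
for k,(a,b) in F.items():
    P,e=meet(ray(T,a),wray(W,b)); z={'e':.022,'d':.042,'b':.074+.005,'k':.072,'s':.046}[k[0]]
    if k[0]=='e': z=.01
    R[k]=at(wray(W,b),z); print(k,'tri',P.round(4),round(e,4),'at z wrist',R[k][:2].round(4),'top',at(ray(T,a),z)[:2].round(4))
c=(R['d++']+R['d+-']+R['d-+']+R['d--'])/4; v=R['d++']+R['d+-']-R['d-+']-R['d--']; yaw=np.arctan2(v[1],v[0])
e=R['ear+']-R['ear-']; print('lock c',c,'yaw',np.degrees(yaw),'ears c',(R['ear+']+R['ear-'])/2,np.degrees(np.arctan2(e[1],e[0])),np.linalg.norm(e))
u=np.array([np.cos(yaw),np.sin(yaw)]);print('dial',c[:2]-.036*u,'shackle',c[:2]+.046*u)
```

```text
d++ tri [ 0.5088 -0.0194  0.1836] 0.0014 at z wrist [ 0.5052 -0.0202] top [ 0.5052 -0.0226]
d+- tri [ 0.4611 -0.0225  0.044 ] 0.0022 at z wrist [ 0.4609 -0.0214] top [ 0.4609 -0.0236]
d-+ tri [ 0.5075 -0.1411  0.0373] 0.0003 at z wrist [ 0.5077 -0.1394] top [ 0.5074 -0.1405]
d-- tri [ 0.4629 -0.1417  0.0377] 0.0003 at z wrist [ 0.4637 -0.1402] top [ 0.4631 -0.1411]
ear+ tri [0.4833 0.0024 0.0243] 0.0014 at z wrist [0.4826 0.0036] top [0.4822 0.002 ]
ear- tri [ 0.4858 -0.1679  0.0032] 0.0011 at z wrist [ 0.4869 -0.1653] top [ 0.4856 -0.1668]
bow tri [ 0.4837 -0.0362  0.0562] 0.0028 at z wrist [ 0.4854 -0.0337] top [ 0.4851 -0.0368]
knobptr_in tri [ 0.4837 -0.1183  0.0677] 0.0012 at z wrist [ 0.4847 -0.1171] top [ 0.4833 -0.1177]
skirt tri [ 0.4839 -0.1206  0.0276] 0.0008 at z wrist [ 0.4859 -0.1154] top [ 0.4843 -0.1185]
lock c [ 0.48439903 -0.08031019  0.042     ] yaw 91.27759582453433 ears c [ 0.48471691 -0.08085835  0.01      ] 91.45132603674989 0.1689966268959553
dial [ 0.4852017  -0.11630124] shackle [ 0.4833734  -0.03432162]
```

Call:
drive_tool --pt "0.625 -0.004 0.005 0.03 0 0 0" --pt "0.625 -0.008 0.01 0.06 0 0 0" --pt "0.625 -0.012 0.016 0.09 0 0 0" --pt "0.625 -0.016 0.021 0.117 0 0 0" --pt "0.625 -0.016 0.021 0.117 0 0 0"

```text
clock: 2.65
tool_pos: [0.4836, -0.1165, 0.1365]
eef_rot: [[0.487, 0.874, -0.007], [0.874, -0.487, 0.003], [-0.0, -0.008, -1.0]]
ft_force: [0.0, 1.0, -0.4]
opening: 0.623
grasp_force: 0.0
```

Run:
```python
from workcell import r, imaging
import cv2,numpy as np
s=r.sense();print(s['clock'],s['tool_pos'],np.round(s['eef_rot'],3).tolist())
c=imaging.calibration('wrist');p,d=imaging.read_camera('wrist')
np.savez('w2.npz',p=p,d=d,K=c['camera_matrix'],R=c['R'],t=c['t'])
cv2.imwrite('pics/w2.png',cv2.resize(p[:,140:440],None,fx=1.42,fy=1.42,interpolation=cv2.INTER_CUBIC))
```

```text
2.65 [ 0.48359931 -0.11648264  0.13649582] [[0.487, 0.874, -0.007], [0.874, -0.487, 0.003], [-0.0, -0.008, -1.0]]
```

View pics/w2.png

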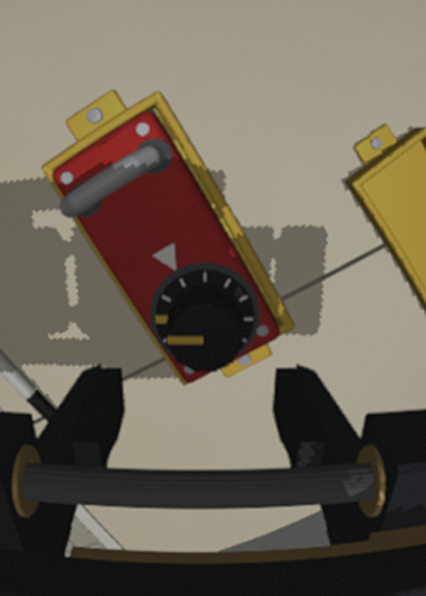

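Second wrist view: dots (143,129), (66,178), (263,330); bow middle (117,179); pointer inner end (203,340); ear screw (95,115); the dial sits centred between the fingers.

Run:
```python
from h import *
A,B=load('w1'),load('w2')
w=lambda x,y:(215+(x+.5)/4-.5,85+(y+.5)/4-.5)
v=lambda x,y:(140+(x+.5)/1.42-.5,(y+.5)/1.42-.5)
for k,a,b,z in [('d++',w(231,103),v(143,129),.042),('d+-',w(87,190),v(66,178),.042),('d-+',w(448,479),v(263,330),.042),('ear+',w(123,68),v(95,115),.008),('bow',w(182,197),v(117,179),.078),('kn',w(345,484),v(203,340),.072),('skirt',w(340,449),v(205,317),.046)]:
    P,e=meet(wray(A,a),wray(B,b)); print(k,P.round(4),round(e,4),at(wray(B,b),z)[:2].round(4))
```

```text
d++ [ 0.5052 -0.0203  0.04  ] 0.0 [ 0.5053 -0.0205]
d+- [ 0.4613 -0.0214  0.0448] 0.0001 [ 0.4605 -0.0212]
d-+ [ 0.5078 -0.1413  0.0369] 0.0003 [ 0.5083 -0.1392]
ear+ [0.4824 0.0041 0.005 ] 0.0007 [0.4832 0.0037]
bow [ 0.4821 -0.0354  0.0424] 0.0007 [ 0.4892 -0.0361]
kn [ 0.4849 -0.1163  0.0744] 0.0002 [ 0.4843 -0.1171]
skirt [ 0.4859 -0.1158  0.0474] 0.0007 [ 0.4859 -0.1166]
```

Call:
drive_tool --pt "0.625 0 0 0.02 0 0 0" --pt "0.625 0 0 0.04 0 0 0" --pt "0.625 0 0 0.06 0 0 0" --pt "0.625 0 0 0.074 0 0 0" --pt "0.625 0 0 0.074 0 0 0"

```text
clock: 3.12
tool_pos: [0.485, -0.1161, 0.0662]
eef_rot: [[0.485, 0.875, -0.001], [0.875, -0.485, 0.001], [0.0, -0.002, -1.0]]
ft_force: [-0.0, -0.5, -0.1]
opening: 0.623
grasp_force: 0.0
```

Call:
drive_tool --pt "0.5 0 0 0 0 0 0" --pt "0.45 0 0 0 0 0 0" --pt "0.4 0 0 0 0 0 0" --pt "0.35 0 0 0 0 0 0" --pt "0.35 0 0 0 0 0 0" --force 20

```text
clock: 3.53
tool_pos: [0.4859, -0.1168, 0.0679]
eef_rot: [[0.484, 0.875, 0.003], [0.875, -0.484, -0.001], [0.0, 0.003, -1.0]]
ft_force: [-0.2, 1.1, 7.8]
opening: 0.391
grasp_force: 20.0
```

Call:
drive_tool --pt "0.35 0 0 -0.001 0 0 0.017" --pt "0.35 0 0 -0.001 0 0 0.034" --pt "0.35 0 0 -0.001 0 0 0.051" --pt "0.35 0 0 -0.001 0 0 0.068" --pt "0.35 0 0 -0.001 0 0 0.083" --force 30

```text
clock: 3.95
tool_pos: [0.4854, -0.1168, 0.068]
eef_rot: [[0.859, 0.513, 0.001], [0.513, -0.859, -0.001], [0.0, 0.001, -1.0]]
ft_force: [-0.3, -2.6, -1.6]
opening: 0.387
grasp_force: 30.0
```

```bash
python3 -c "
from workcell import r
s=r.sense();print(s['wrist_torque'],s['ft_force'],s['grasp_force'],s['tool_pos'])"
```

```text
[-0.32982054 -0.05067597 -0.01105258] [-0.26902194 -2.60928015 -1.61184154] 29.99205286614597 [ 0.48539801 -0.11680497  0.06798136]
```

Call:
drive_tool --pt "0.35 0 0 0 0 0 0.017" --pt "0.35 0 0 0 0 0 0.034" --pt "0.35 0 0 0 0 0 0.051" --pt "0.35 0 0 0 0 0 0.068" --pt "0.35 0 0 0 0 0 0.083"

```text
clock: 4.37
tool_pos: [0.4855, -0.117, 0.068]
eef_rot: [[1.0, 0.017, 0.001], [0.017, -1.0, -0.001], [0.001, 0.001, -1.0]]
ft_force: [-0.5, -1.3, -0.6]
opening: 0.388
grasp_force: 30.0
```

Run:
```python
from workcell import r, imaging
import cv2,numpy as np
s=r.sense();print(s['clock'],s['tool_pos'],np.round(s['eef_rot'],3).tolist(),s['wrist_torque'],s['ft_force'])
c=imaging.calibration('wrist');p,d=imaging.read_camera('wrist')
np.savez('w3.npz',p=p,d=d,K=c['camera_matrix'],R=c['R'],t=c['t'])
cv2.imwrite('pics/w3.png',cv2.resize(p[130:400,130:430],None,fx=2,fy=2,interpolation=cv2.INTER_CUBIC))
```

```text
4.3667 [ 0.48551767 -0.11699443  0.06804844] [[1.0, 0.017, 0.001], [0.017, -1.0, -0.001], [0.001, 0.001, -1.0]] [-0.35508975 -0.01703915 -0.02881552] [-0.49472406 -1.25789208 -0.64993101]
```

View pics/w3.png

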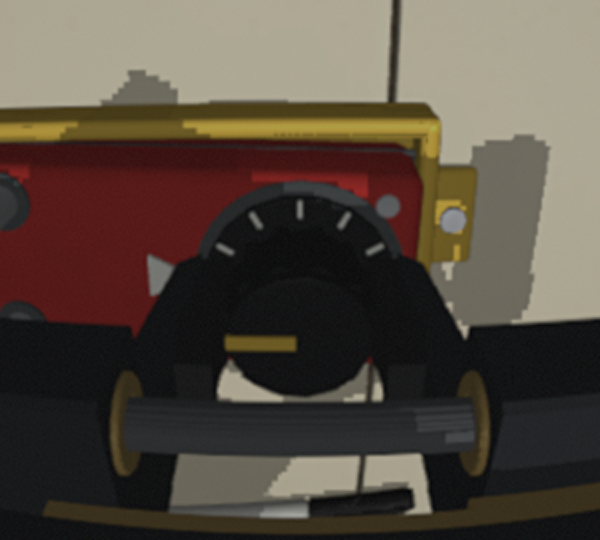

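The pointer bar (225–297,344) now lies along the lock's +x at the arrow side, and the twist torque is about 0, so it is in the notch. I'll release and rise.

Call:
drive_tool --pt "0.6 0 0 0 0 0 0" --pt "0.6 0 0 0 0 0 0" --pt "0.6 0 0 0 0 0 0" --pt "0.6 0 0 -0.03 0 0 0" --pt "0.6 0 0 -0.06 0 0 0"

```text
clock: 4.83
tool_pos: [0.4845, -0.1161, 0.1273]
eef_rot: [[1.0, 0.024, -0.004], [0.024, -1.0, 0.002], [-0.003, -0.002, -1.0]]
ft_force: [0.1, 0.8, 0.1]
opening: 0.595
grasp_force: 0.0
```

Call:
drive_tool --pt "0.568 -0.004 -0.02 -0.03 0 0 0" --pt "0.568 -0.006 -0.03 -0.03 0 0 0" --pt "0.568 -0.006 -0.03 -0.03 0 0 0" --pt "0.568 -0.006 -0.03 -0.03 0 0 0" --pt "0.568 -0.006 -0.03 -0.03 0 0 0"

```text
clock: 5.25
tool_pos: [0.4782, -0.0868, 0.1564]
eef_rot: [[1.0, 0.023, -0.002], [0.023, -1.0, 0.001], [-0.002, -0.001, -1.0]]
ft_force: [-0.7, 0.6, 0.3]
opening: 0.568
grasp_force: 0.0
```

Run:
```python
from workcell import r, imaging
import cv2,numpy as np
s=r.sense();print(s['clock'],s['tool_pos'],np.round(s['eef_rot'],3).tolist(),s['wrist_torque'],s['ft_force'])
c=imaging.calibration('wrist');p,d=imaging.read_camera('wrist')
np.savez('w4.npz',p=p,d=d,K=c['camera_matrix'],R=c['R'],t=c['t'])
cv2.imwrite('pics/w4.png',cv2.resize(p[130:330,150:420],None,fx=2.8,fy=2.8,interpolation=cv2.INTER_CUBIC))
```

```text
5.25 [ 0.47824549 -0.08682234  0.15639177] [[1.0, 0.023, -0.002], [0.023, -1.0, 0.001], [-0.002, -0.001, -1.0]] [ 0.00679536  0.00146265 -0.03091628] [-0.69112612  0.61083772  0.25823377]
```

View pics/w4.png

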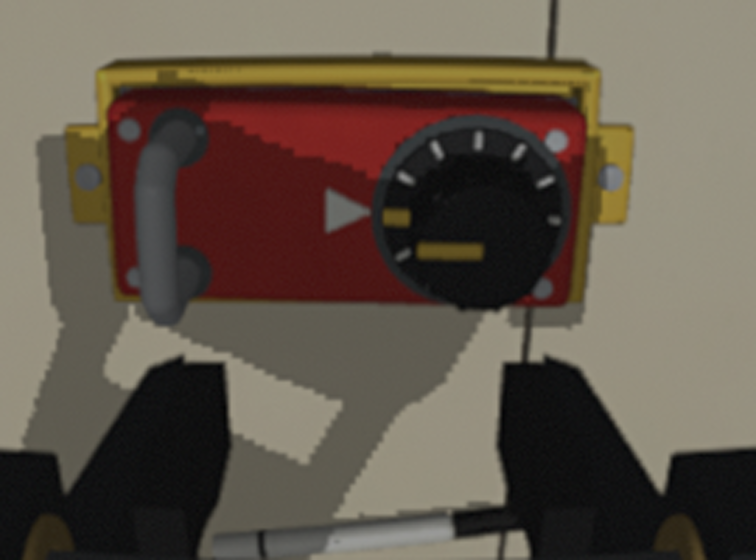

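Skirt mark (397,217) sits at the arrow tip (372,211) and the knob pointer is parallel to the lock axis, so the dial is within a few degrees of 0. The bow runs from (157,158) to (163,305), with its middle near (160,232).

Run:
```python
from h import *
A,B,T=load('w1'),load('w4'),load('top1')
w=lambda x,y:(215+(x+.5)/4-.5,85+(y+.5)/4-.5)
v=lambda x,y:(150+(x+.5)/2.8-.5,130+(y+.5)/2.8-.5)
t=(255+148/4.16,235+145/4.16)
for b in [(160,232),(157,158),(163,305)]:
    print([at(wray(B,v(*b)),z)[:2].round(4).tolist() for z in (.074,.079)])
print(meet(wray(A,w(182,197)),wray(B,v(160,232))),meet(ray(T,t),wray(B,v(160,232))))
print('dots',at(wray(B,v(129,130)),.042),at(wray(B,v(556,141)),.042))
# depth of bow
x,y=map(int,v(160,232));print('depth pt', (B['R'].T@( (lambda o,d:0)(0,0) if 0 else np.zeros(3))))
o,d=wray(B,v(160,232)); f=B['R'][2]@d
for a in (A,B): pass
D=np.median(B['d'][y-1:y+2,x-1:x+2]); print('from depth',o+d*D/f)
```

```text
[[0.4879, -0.0351], [0.4897, -0.0363]]
[[0.507, -0.0352], [0.5083, -0.0364]]
[[0.4681, -0.0348], [0.4703, -0.036]]
(array([ 0.48472846, -0.0338523 ,  0.06650733]), np.float64(0.0014207562056620232)) (array([ 0.48584801, -0.0357447 ,  0.07121917]), np.float64(0.0033499495446517296))
dots [ 0.50648332 -0.02006214  0.042     ] [ 0.50596658 -0.13890375  0.042     ]
depth pt [0. 0. 0.]
from depth [ 0.48992012 -0.03641084  0.07953872]
```

Depth puts the bow's top at z = 0.0795, so its centre is at 0.0745, matching the text. Target (0.485, -0.035, 0.074).

Call:
drive_tool --pt "0.5 0.004 -0.025 0 0 0 0" --pt "0.5 0.008 -0.052 0 0 0 0" --pt "0.5 0.008 -0.052 0.02 0 0 0" --pt "0.5 0.008 -0.052 0.04 0 0 0" --pt "0.5 0.008 -0.052 0.04 0 0 0"

```text
clock: 5.72
tool_pos: [0.4839, -0.0342, 0.114]
eef_rot: [[1.0, 0.023, -0.007], [0.023, -1.0, 0.002], [-0.007, -0.002, -1.0]]
ft_force: [-1.0, 0.4, -0.7]
opening: 0.502
grasp_force: 0.0
```

Call:
drive_tool --pt "0.5 0 0 0.02 0 0 0" --pt "0.5 0 0 0.042 0 0 0" --pt "0.5 0 0 0.042 0 0 0" --pt "0.35 0 0 0.042 0 0 0" --pt "0.25 0 0 0.042 0 0 0" --force 15

```text
clock: 6.13
tool_pos: [0.4859, -0.0349, 0.0764]
eef_rot: [[1.0, 0.022, 0.001], [0.022, -1.0, -0.0], [0.001, 0.0, -1.0]]
ft_force: [-0.9, 0.4, -0.2]
opening: 0.371
grasp_force: 0.0
```

Call:
drive_tool --pt "0.15 0 0 0 0 0 0" --pt "0.0 0 0 0 0 0 0" --pt "0.0 0 0 0 0 0 0" --pt "0.0 0 0 0 0 0 0" --pt "0.0 0 0 0 0 0 0" --force 15

```text
clock: 6.55
tool_pos: [0.4857, -0.0347, 0.076]
eef_rot: [[1.0, 0.022, 0.001], [0.022, -1.0, -0.001], [0.001, 0.001, -1.0]]
ft_force: [-1.5, -0.8, 5.4]
opening: 0.101
grasp_force: 15.0
```

Call:
drive_tool --pt "0.0 0 0 0 0 0 0" --pt "0.0 0 0 -0.003 0 0 0" --pt "0.0 0 0 -0.006 0 0 0" --pt "0.0 0 0 -0.009 0 0 0" --pt "0.0 0 0 -0.012 0 0 0" --force 50

```text
clock: 6.97
tool_pos: [0.4854, -0.0345, 0.0876]
eef_rot: [[1.0, 0.022, -0.0], [0.022, -1.0, 0.0], [-0.0, -0.0, -1.0]]
ft_force: [0.5, -2.1, -0.9]
opening: 0.091
grasp_force: 50.0
```

Call:
drive_tool --pt "0.0 0 0 -0.002 0 0 0" --pt "0.0 0 0 -0.004 0 0 0" --pt "0.0 0 0 -0.006 0 0 0" --pt "0.0 0 0 -0.008 0 0 0" --pt "0.0 0 0 -0.01 0 0 0"

```text
clock: 7.38
tool_pos: [0.4849, -0.0343, 0.0972]
eef_rot: [[1.0, 0.022, -0.001], [0.022, -1.0, 0.001], [-0.001, -0.001, -1.0]]
ft_force: [0.0, -1.8, -6.3]
opening: 0.088
grasp_force: 50.0
```

Call:
drive_tool --pt "0.0 0 0 -0.006 0 0 0" --pt "0.0 0 0 -0.012 0 0 0" --pt "0.0 0 0 -0.018 0 0 0" --pt "0.0 0 0 -0.024 0 0 0" --pt "0.0 0 0 -0.03 0 0 0"

```text
clock: 7.8
tool_pos: [0.4854, -0.0344, 0.1282]
eef_rot: [[1.0, 0.022, 0.0], [0.022, -1.0, 0.0], [0.0, -0.0, -1.0]]
ft_force: [0.6, 0.2, -5.0]
opening: 0.091
grasp_force: 50.0
```

Call:
drive_tool --pt "0.0 0 0 -0.02 0 0 0" --pt "0.0 0 0 -0.04 0 0 0" --pt "0.0 0 0 -0.065 0 0 0" --pt "0.0 0 0 -0.09 0 0 0" --pt "0.0 0 0 -0.105 0 0 0"

```text
clock: 8.22
tool_pos: [0.4856, -0.0344, 0.2353]
eef_rot: [[1.0, 0.022, 0.003], [0.022, -1.0, -0.001], [0.003, 0.001, -1.0]]
ft_force: [1.3, -0.0, -5.4]
opening: 0.094
grasp_force: 50.0
```

Run:
```python
from workcell import r, imaging
from h import *
s=r.sense();print(s['clock'],s['tool_pos'],s['ft_force'],s['wrist_torque'],s['grasp_force'])
for n in ('scene','wrist'):
    p,d=imaging.read_camera(n); cv2.imwrite(f'pics/{n}5.png',p)
    c=imaging.calibration(n);np.savez(f'{n}5.npz',p=p,d=d,K=c['camera_matrix'],R=c['R'],t=c['t'])
a=cv2.imread('pics/scene5.png')[90:300,240:420];b=cv2.imread('pics/wrist5.png')[90:330,110:450]
o=np.zeros((600,800,3),np.uint8);a=cv2.resize(a,None,fx=2.2,fy=2.2);b=cv2.resize(b,(400,282));o[:a.shape[0],:a.shape[1]]=a;o[:282,400:]=b
cv2.imwrite('pics/l5.png',o)
```

```text
8.2167 [ 0.48560876 -0.0344348   0.2353481 ] [ 1.26858617 -0.02672273 -5.35189103] [ 0.14241847 -0.08448084 -0.02807256] 50.027154833078384
```

View pics/l5.png

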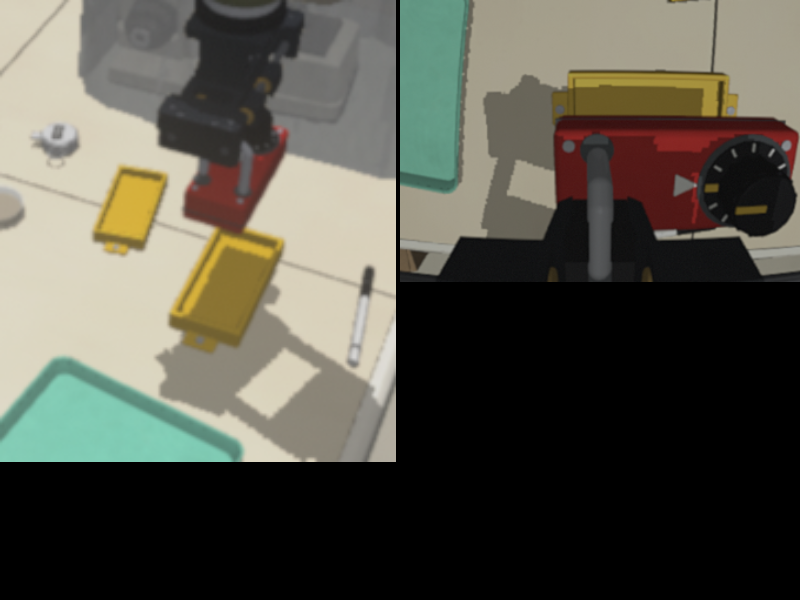

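The lock is out of the dock (empty dock at (228,285) in the composite), hanging level with the shackle drawn long and the pointer still at the arrow (712,188). I'll carry it gently over the tray.

Call:
drive_tool --pt "0 0.0 -0.003 0 0 0 0" --pt "0 0.001 -0.01 0 0 0 0" --pt "0 0.002 -0.02 0 0 0 0" --pt "0 0.003 -0.033 0 0 0 0" --pt "0 0.004 -0.047 0 0 0 0"

```text
clock: 8.73
tool_pos: [0.488, 0.0138, 0.2314]
eef_rot: [[1.0, 0.022, -0.002], [0.022, -1.0, 0.001], [-0.002, -0.001, -1.0]]
ft_force: [-0.7, -0.2, -5.4]
opening: 0.093
grasp_force: 50.0
```

Call:
drive_tool --pt "0 0.002 -0.014 0 0 0 0" --pt "0 0.003 -0.029 0 0 0 0" --pt "0 0.005 -0.044 0 0 0 0" --pt "0 0.006 -0.059 0 0 0 0" --pt "0 0.007 -0.074 0 0 0 0"

```text
clock: 9.15
tool_pos: [0.4932, 0.0885, 0.2314]
eef_rot: [[1.0, 0.023, -0.002], [0.023, -1.0, 0.0], [-0.002, -0.0, -1.0]]
ft_force: [-0.7, -0.3, -4.7]
opening: 0.092
grasp_force: 50.0
```

Call:
drive_tool --pt "0 0.002 -0.015 0 0 0 0" --pt "0 0.003 -0.03 0 0 0 0" --pt "0 0.005 -0.045 0 0 0 0" --pt "0 0.006 -0.06 0 0 0 0" --pt "0 0.008 -0.075 0 0 0 0"

```text
clock: 9.57
tool_pos: [0.4993, 0.1636, 0.2313]
eef_rot: [[1.0, 0.023, -0.002], [0.023, -1.0, 0.0], [-0.002, -0.0, -1.0]]
ft_force: [0.2, -0.7, -4.9]
opening: 0.093
grasp_force: 50.0
```

Call:
drive_tool --pt "0 0.001 -0.015 0 0 0 0" --pt "0 0.003 -0.029 0 0 0 0" --pt "0 0.004 -0.042 0 0 0 0" --pt "0 0.005 -0.051 0 0 0 0" --pt "0 0.005 -0.056 0 0 0 0"

```text
clock: 9.98
tool_pos: [0.5035, 0.2194, 0.2318]
eef_rot: [[1.0, 0.024, -0.001], [0.024, -1.0, -0.0], [-0.001, -0.0, -1.0]]
ft_force: [-0.2, -0.6, -5.0]
opening: 0.089
grasp_force: 50.0
```

Call:
drive_tool --pt "0 0 0 0 0 0 0" --pt "0 0 0 0 0 0 0" --pt "0 0 0 0 0 0 0" --pt "0 0 0 0 0 0 0" --pt "0 0 0 0 0 0 0"

```text
clock: 10.4
tool_pos: [0.5038, 0.2175, 0.2325]
eef_rot: [[1.0, 0.022, 0.0], [0.022, -1.0, -0.0], [0.0, 0.0, -1.0]]
ft_force: [0.2, -1.2, -5.3]
opening: 0.095
grasp_force: 50.0
```

Run:
```python
from workcell import r, imaging
from h import *
s=r.sense();print(s['clock'],s['tool_pos'],s['ft_force'],s['wrist_torque'],s['grasp_force'],np.abs(s['qvel']).max())
im=[]
for n in ('scene','top'):
    p,d=imaging.read_camera(n); im.append(p)
    c=imaging.calibration(n);np.savez(f'{n}6.npz',p=p,d=d,K=c['camera_matrix'],R=c['R'],t=c['t'])
o=np.zeros((600,800,3),np.uint8)
o[:, :440]=cv2.resize(im[0][130:370,190:366],(440,600));o[:300,450:]=cv2.resize(im[1][185:335,140:315],(350,300))
cv2.imwrite('pics/l6.png',o)
# lock bottom-region depth cloud of red in both views
for n in ('scene6','top6'):
    c=load(n); m=mask(c['p'],(0,130,40),(8,255,255))>0; v,u=np.nonzero(m&(c['d']>0)); X=(np.linalg.inv(c['K'])@np.c_[u,v,np.ones(len(u))].T)*c['d'][v,u]; P=(c['R'].T@(X-c['t'][:,None])).T
    P=P[(P[:,1]>.05)&(P[:,1]<.35)&(P[:,0]<.65)]; print(n,len(P),np.percentile(P,[1,50,99],axis=0).round(3).tolist())
    if n=='top6' and len(P)>30: print('slope',np.linalg.lstsq(np.c_[P[:,:2],np.ones(len(P))],P[:,2],rcond=None)[0])
```

```text
10.4 [0.50384599 0.21749694 0.23252383] [ 0.18188737 -1.16630459 -5.31939199] [0.08099692 0.03555796 0.04924746] 50.02151146531105 0.0036075296735740632
scene6 756 [[0.474, 0.115, 0.161], [0.488, 0.214, 0.179], [0.525, 0.244, 0.184]]
top6 304 [[0.466, 0.107, 0.002], [0.502, 0.183, 0.176], [0.533, 0.204, 0.182]]
slope [ 0.37626335  0.1189889  -0.03544557]
```

View pics/l6.png

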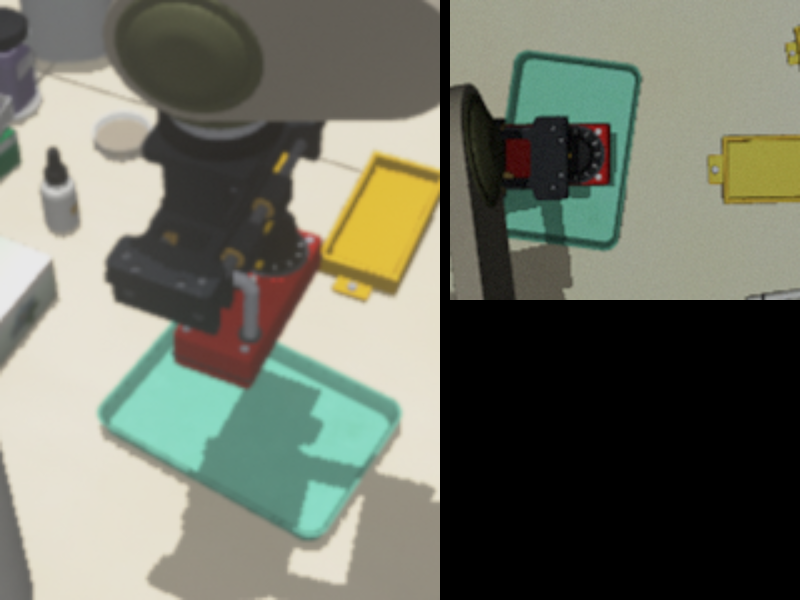

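The lock hangs over the middle of the tray. Its top is at 0.182 m, so the underside is about 0.148 m and the shackle is fully open. It is level and at rest, and nothing else has been disturbed. Handing in.

```bash
python3 -c "
from workcell import r
print(r.close_job())"
```

```text
the job is handed in; nothing more can be done
None
```

I turned the dial to its notch, pulled the shackle open and lifted the lock out of its dock. When I handed the job in (about 10 s on the clock), the gripper was holding the lock level and still over the middle of the mint-green tray, its underside about 15 cm above the worktop; the judge's result was not shown.

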